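# Sort the soft sanding block from the firm one

### The job

The two yellow sanding blocks on the craft bench look alike, but one has a soft core and the other a firm one. Squeeze to feel which is which, then stand the soft block upright, on its long edge as it stands now, near the middle of the blue tray and the firm block likewise in the orange tray, and let go of both.

Things in the scene. Friction and masses are not known exactly. Their poses are not given: they have to be found in the camera images.
- block_a: One of two sanding blocks that look alike: yellow foam core between two red-brown face plates; 80 mm long (own x), 40 mm thick across the plates (own y), 60 mm tall (own z), 0.1 to 0.19 kg, standing on a long edge. Origin: centre of its underside. One of the two is soft, the other firm: squeezed across the plates at 20 to 25 N, the soft one shrinks from 40 to about 28 mm, the firm one only to about 38 mm.
- block_b: The other sanding block: same look, size, mass and origin. Which of the two is soft changes each time and cannot be seen, only felt; squeezing one tells both. The soft plates yield under about 3 N, then meet a stop, so it can be carried squeezed; they spring back on release. A hard grip (over 100 N) presses either block up to 4 mm thinner still.
- blue_tray: Blue open tray fixed to the table, 180 mm long (own x), 140 mm wide (own y), 25 mm high, walls and floor 5 mm thick. Origin: centre of its underside; inner floor 5 mm above that. It may stand left or right of the blocks. For the soft block.
- orange_tray: Orange open tray fixed to the table, 180 mm long (own x), 140 mm wide (own y), 25 mm high, walls and floor 5 mm thick. Origin: centre of its underside; inner floor 5 mm above that. It may stand left or right of the blocks. For the firm block.
Things that resemble listed ones, but are neither listed nor needed, are in the scene too. Leave any turquoise look-alike of the block_a alone.

How it is judged:
By the outcome, as a careful person would: the job done as asked, in the order asked, and still so for the second after the job is handed in, with the robot touching nothing.
It also fails if it takes over 48 s, if anything falls off the work surface, if the arm or the gripper's body presses on something with over 40 N, if the wrist force passes 120 N, or if a joint passes its speed limit or range.

### The arm

A 6-joint arm with a two-finger parallel gripper is mounted at the origin on the work surface. World frame = base frame: x ahead of the robot, y to its left, z up, the work surface at z = 0. Lengths are in m, angles in rad, forces in N, time in s.
With the tool pointing down it reaches from about 0.275 to 0.725 m from the base axis. Payload 5.6 kg.
Tool frame: the origin (TCP) lies on the centre line of the jaws, within the pads' length; the fingertips stand 17 mm ahead of it and the grasp point (between the pads) lies 2 mm behind it; z points along the fingers, y is the line along which they close (so a half turn about z gives the same grasp; the last joint's range is limited). The gripper opens to 85 mm and grips with 20 to 120 N. Pads are 22 mm wide; open, the fingers measure 114 mm over their backs; the gripper's body (76 mm by 85 mm) begins 54 mm behind the grasp point. The pads swing forward as they close: fully open they stand 13 mm farther back than shut.
Start: joints at [1.526, 0.255, 0.108, 0, -1.424, -0.285], TCP at [0.178, 0.52, 0.218] pointing down, gripper open.
Joint ranges: [-2.95, 2.95], [-1.21, 1.97], [-1.09, 1.5], [-2.87, 1.71], [-2.94, -0.07], [-3.05, 3.05]. Speed limits (rad/s): [2.57, 2.57, 3.14, 3.14, 3.14, 3.14].

### API

Orientations are given as a unit quaternion [x, y, z, w].
In Python, from workcell import arm, cams gives the robot as it stands.
- The arm moves only by the shell command python3 -m inch 'ROWS' [FORCE]. ROWS is JSON, a list of rows, each an object of numbers: "jaw": the opening, from -1 (shut) to 1 (fully open); "tx", "ty", "tz": the shift along the tool's x, y, z in m; "wx", "wy", "wz": the turn, a rotation vector about the tool's x, y, z in degrees. A call has 1 to 20 rows; each row shifts and turns the commanded pose from where the row before left it, along the tool's axes as they then stand; what a row does not reach is not made up. A row lasts 1/12 s, in which the tool goes at most 41.7 mm and 7.16 degrees, less where a joint would pass 70% of its speed; a pose out of reach is approached as far as the arm can. A call with a gripper value outside its range is refused whole. The fingers move at their own pace and stop on an object; FORCE is the grip in N (left out, the last holds). Time passes only in rows, so rows that do not move let the fingers close. It gives the time, the measured TCP pose, the force, the opening and the grip force at its end, in the units of the state.
- arm.read_state(): the state, without advancing time (a new reading comes with each control period).
- cams.grab_frame(name): name is "scene" or "top"; returns a dict with "image" (420x560x3 uint8, red, green, blue), "range_z" (420x560 float32, m along the optical axis (not along the pixel's ray), 0 where there is no reading), "fx", "fy", "cx", "cy" (pixels), "origin" and "attitude" of the camera in the world. Camera axes: x right, y up, looking along -z (the intrinsics and any distortion apply to the point x, -y, -z); pixel columns grow to the right and rows downward; lengths in m; the calibration is good to about 2 mm. A picture is of the moment at which its call begins.
- arm.close_job(): hands the job in; it is judged then, once.
The state is a dict: "time": time; "q": joint angles; "qvel": joint speeds; "effort": joint torques, N m; "tcp_pos": TCP position; "tool_rot": TCP orientation; "contact_force": force on the tool from outside, world axes, zero at the start; "torque": the same for the moment, N m; "width": finger opening in m; "grip_force": force on a finger pad.
Only numpy, scipy, OpenCV 4.12 (cv2) and the standard library are available. Lean on these libraries where they do the work, as an engineer would, in place of code of your own. Each camera call takes 0.05 s, during which the arm holds its last target. There are 200 camera calls.

## Working session

There is one attempt and no reset: what is moved stays moved. The work goes in short steps, Python scripts to look and compute and a shell command to move; the robot and the scene stay as the last step left them, time stands still between calls to the robot, and variables do not carry over. Pictures are saved under pics/ and viewed, at most 10 in all, crops included, and the job is handed in when it is done.

```bash
mkdir -p pics; cat > h.py <<'E'
import numpy as np,cv2
from workcell import arm,cams
from scipy.spatial.transform import Rotation as R
def cloud(f):
    v,u=np.mgrid[0:420,0:560]; z=f["range_z"]
    p=np.stack([(u-f["cx"])/f["fx"]*z,-(v-f["cy"])/f["fy"]*z,-z],-1)
    a=np.array(f["attitude"]); r=R.from_quat(a).as_matrix() if a.size==4 else a.reshape(3,3)
    w=p@r.T+np.array(f["origin"]); w[z<=0]=np.nan
    return w
E
python3 - <<'E'
from h import *
s=arm.read_state(); print({k:np.round(s[k],3).tolist() for k in s})
for n in("top","scene"):
    f=cams.grab_frame(n); np.savez(f"pics/{n}1.npz",im=f["image"],w=cloud(f))
    cv2.imwrite(f"pics/{n}1.png",f["image"][...,::-1]); print(n,{k:np.round(f[k],3).tolist() for k in f if k not in("image","range_z")})
E
```

```text
{'time': 0.0, 'q': [1.526, 0.256, 0.107, -0.001, -1.424, -0.285], 'qvel': [0.0, 0.001, 0.0, 0.001, -0.001, 0.001], 'effort': [0.002, -38.663, 23.794, 5.365, -0.006, -0.0], 'tcp_pos': [0.178, 0.52, 0.217], 'tool_rot': [0.986, -0.164, -0.0, 0.001], 'contact_force': [-0.827, -0.032, -1.006], 'torque': [0.018, -0.007, 0.037], 'grip_force': 0.0, 'width': 0.085}
top {'fx': 435.694, 'fy': 435.694, 'cx': 278.358, 'cy': 210.358, 'origin': [0.473, -0.009, 1.067], 'attitude': [-0.03, 0.017, 0.71, -0.703]}
scene {'fx': 396.498, 'fy': 396.498, 'cx': 283.063, 'cy': 208.159, 'origin': [0.857, -0.257, 0.712], 'attitude': [0.246, 0.115, 0.412, 0.87]}
```

View pics/top1.png

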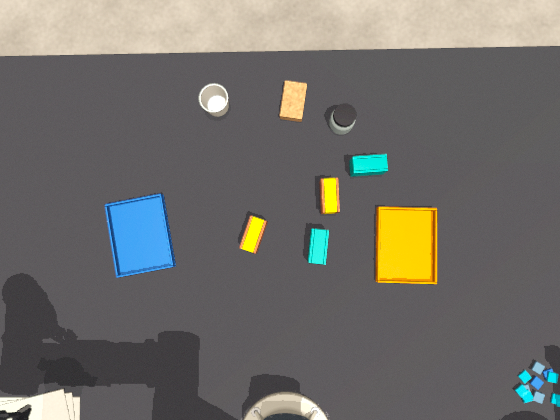

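View pics/scene1.png

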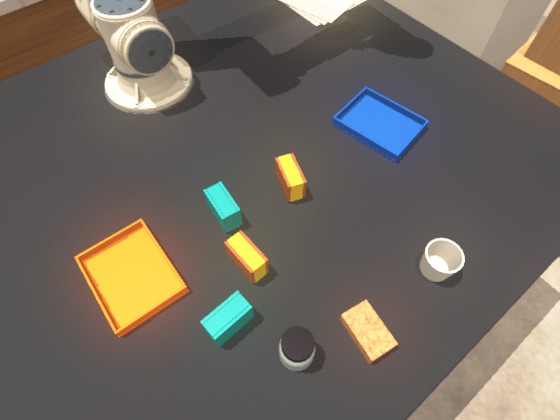

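The top view shows the yellow blocks at about (253,234) and (330,195). The blue tray is at (140,235), the orange tray at (407,245), and the turquoise look-alikes at (318,246) and (370,164). The scene view agrees with this layout.

```bash
cat > meas.py <<'E'
from h import *
def rect(w,m):
    p=w[m]; p=p[~np.isnan(p).any(1)]
    (c,s,a)=cv2.minAreaRect((p[:,:2]*1000).astype(np.float32))
    return np.round(c,1),np.round(s,1),round(a,1),np.round(np.median(p[:,2])*1000,1),len(p)
def comps(im,w,names):
    h=cv2.cvtColor(im,cv2.COLOR_RGB2HSV); z=w[...,2]
    H,S,V=[h[...,i].astype(int) for i in range(3)]
    ms={"blocktop":((H<35)&(S>120)&(V>100)&(z>.05)&(z<.075)),"turq":((H>80)&(H<95)&(S>120)&(z>.05)&(z<.075)),
     "orange":((H>8)&(H<25)&(S>150)&(z<.033)),"blue":((H>100)&(H<118)&(S>130)&(z<.033))}
    for k in names:
        n,l,st,_=cv2.connectedComponentsWithStats(ms[k].astype(np.uint8))
        for i in range(1,n):
            if st[i,4]>80: print(k,st[i,:2]+st[i,2:4]//2,*rect(w,l==i))
E
python3 - <<'E'
from meas import *
for n in("top","scene"):
    d=np.load(f"pics/{n}1.npz"); print(n); comps(d["im"],d["w"],["blocktop","turq","orange","blue"])
E
```

```text
top
blocktop [330 195] [ 574.7 -109.5] [80.  40.1] 1.8 58.6 608
blocktop [253 235] [485.3  71.1] [40.5 79.3] 70.1 58.7 600
turq [370 164] [ 647.7 -203.1] [40.9 80.1] 3.5 58.5 608
turq [318 247] [456.2 -80.9] [40.1 79.9] 83.5 58.5 609
orange [406 245] [ 457.5 -293.4] [140.2 185.9] 87.8 13.0 1274
blue [140 235] [488.1 354.7] [185.6 152.2] 10.2 4.5 4513
blue [537 383] [ 132.  -591.6] [26.8 23.8] 50.1 8.4 109
scene
blocktop [554  13] [539.9 978.6] [29.5 11.6] 0.8 61.7 92
blocktop [291 171] [487.3  68.9] [40.3 81.6] 70.5 59.0 670
blocktop [246 252] [ 576.2 -111.2] [81.6 41.1] 1.0 58.9 944
turq [222 202] [458.5 -82.9] [40.2 81. ] 83.5 59.0 756
turq [227 316] [ 649.1 -205.3] [40.6 79.7] 3.3 58.8 1207
orange [28 43] [-548.5 -183.6] [255.7  20.3] 89.8 -112.7 1844
orange [290 185] [490.  51.] [85.1 33.3] 6.1 19.6 203
orange [132 278] [ 447.9 -297.3] [146.7 203.3] 87.7 4.7 7468
orange [261 274] [ 615.6 -110.6] [ 1.9 32.3] 1.2 20.1 87
blue [380 124] [477.9 359.2] [195.9 171.2] 10.2 5.0 3957
```

```bash
cat > go.py <<'E'
import sys
from h import *
x,y,z,yaw=map(float,sys.argv[1:5]); s=arm.read_state(); r=R.from_quat(s["tool_rot"]); M=r.as_matrix()
print("t",round(s["time"],2),"tcp",np.round(s["tcp_pos"],4),"w",round(s["width"]*1000,1),"grip",round(s["grip_force"],1),"F",np.round(s["contact_force"],1),"q6",np.round(s["q"],2)[5])
c,n=np.cos(np.radians(yaw)),np.sin(np.radians(yaw))
G=np.array([[c,n,0],[n,-c,0],[0,0,-1.]])
print("shift mm",np.round(M.T@(np.array([x,y,z])-s["tcp_pos"])*1000,1),"turn deg",np.round(np.degrees(R.from_matrix(M.T@G).as_rotvec()),1))
E
python3 -m inch '[{"tx":0.029,"ty":0.0217},{"tx":0.029,"ty":0.0217},{"tx":0.029,"ty":0.0217},{"tx":0.029,"ty":0.0217},{"tx":0.029,"ty":0.0217},{"tx":0.029,"ty":0.0217},{"tx":0.029,"ty":0.0217},{"tx":0.029,"ty":0.0217},{"tx":0.029,"ty":0.0217},{"tx":0.029,"ty":0.0217},{"tx":0.029,"ty":0.0217},{"tx":0.029,"ty":0.0217},{"tx":0.029,"ty":0.0217,"wz":1},{"tx":0.029,"ty":0.0217},{"tx":0.029,"ty":0.0217},{"tz":0.02},{"tz":0.02},{},{}]' 20
python3 go.py 0.486 0.070 0.040 -20
```

```text
t 0.1 tcp [0.1779 0.5199 0.2175] w 85.1 grip 0.0 F [0.5 0.4 0.3] q6 -0.28
shift mm [437.2 325.6 178.1] turn deg [ 0.1 -0.   1.1]validation failed for argument at $[0]...
```

```bash
python3 -m inch '[{"jaw":1,"tx":0.029,"ty":0.0217}]' 20; python3 -m inch --help | head -40
```

```text
validation failed for argument at $[0]...
invalid input: not JSON, or not a number
```

Possibly every field is required.

```bash
python3 -m inch '[{"jaw":1,"tx":0.029,"ty":0.0217,"tz":0,"wx":0,"wy":0,"wz":0}]' 20; python3 go.py 0.486 0.070 0.040 -20
```

```text
time: 0.18
tcp_pos: [0.1966, 0.4927, 0.2163]
tool_rot: [0.987, -0.163, -0.0, 0.001]
contact_force: [0.7, -0.3, 0.3]
width: 0.0853
grip_force: 0.0
t 0.18 tcp [0.1966 0.4927 0.2163] w 85.3 grip 0.0 F [ 0.7 -0.3  0.3] q6 -0.24
shift mm [409.8 307.1 176.7] turn deg [0.1 0.  1.3]
```

```bash
python3 -m inch '[{"jaw":1,"tx":0.029,"ty":0.0217,"tz":0,"wx":0,"wy":0,"wz":0},{"jaw":1,"tx":0.029,"ty":0.0217,"tz":0,"wx":0,"wy":0,"wz":0},{"jaw":1,"tx":0.029,"ty":0.0217,"tz":0,"wx":0,"wy":0,"wz":0},{"jaw":1,"tx":0.029,"ty":0.0217,"tz":0,"wx":0,"wy":0,"wz":0},{"jaw":1,"tx":0.029,"ty":0.0217,"tz":0,"wx":0,"wy":0,"wz":0},{"jaw":1,"tx":0.029,"ty":0.0217,"tz":0,"wx":0,"wy":0,"wz":0},{"jaw":1,"tx":0.029,"ty":0.0217,"tz":0,"wx":0,"wy":0,"wz":0},{"jaw":1,"tx":0.029,"ty":0.0217,"tz":0,"wx":0,"wy":0,"wz":0},{"jaw":1,"tx":0.029,"ty":0.0217,"tz":0,"wx":0,"wy":0,"wz":0},{"jaw":1,"tx":0.029,"ty":0.0217,"tz":0,"wx":0,"wy":0,"wz":0},{"jaw":1,"tx":0.029,"ty":0.0217,"tz":0,"wx":0,"wy":0,"wz":0},{"jaw":1,"tx":0.029,"ty":0.0217,"tz":0,"wx":0,"wy":0,"wz":1},{"jaw":1,"tx":0.029,"ty":0.0217,"tz":0,"wx":0,"wy":0,"wz":0},{"jaw":1,"tx":0.029,"ty":0.0217,"tz":0,"wx":0,"wy":0,"wz":0},{"jaw":1,"tx":0,"ty":0,"tz":0.02,"wx":0,"wy":0,"wz":0},{"jaw":1,"tx":0,"ty":0,"tz":0.02,"wx":0,"wy":0,"wz":0},{"jaw":1,"tx":0,"ty":0,"tz":0.02,"wx":0,"wy":0,"wz":0},{"jaw":1,"tx":0,"ty":0,"tz":0,"wx":0,"wy":0,"wz":0},{"jaw":1,"tx":0,"ty":0,"tz":0,"wx":0,"wy":0,"wz":0}]' 20; python3 go.py 0.486 0.070 0.040 -20
```

```text
time: 1.77
tcp_pos: [0.4825, 0.0704, 0.1577]
tool_rot: [0.985, -0.173, -0.001, 0.001]
contact_force: [0.1, 0.7, 1.3]
width: 0.0854
grip_force: 0.0
t 1.77 tcp [0.4825 0.0704 0.1577] w 85.4 grip 0.0 F [0.1 0.7 1.3] q6 0.76
shift mm [  3.6  -1.1 117.7] turn deg [0.1 0.1 0.1]
```

```bash
python3 - <<'E'
from meas import *
f=cams.grab_frame("scene"); w=cloud(f); comps(f["image"],w,["blocktop"])
cv2.imwrite("pics/s2.png",cv2.resize(f["image"][60:340,100:430,::-1],None,fx=2,fy=2))
E
```

```text
blocktop [554  14] [539.9 977.3] [10.1 32.7] 84.3 60.8 93
blocktop [291 171] [486.9  68.8] [40.6 81.7] 70.4 58.9 670
blocktop [246 252] [ 576.3 -111.4] [81.3 40.6] 2.0 58.9 942
```

View pics/s2.png

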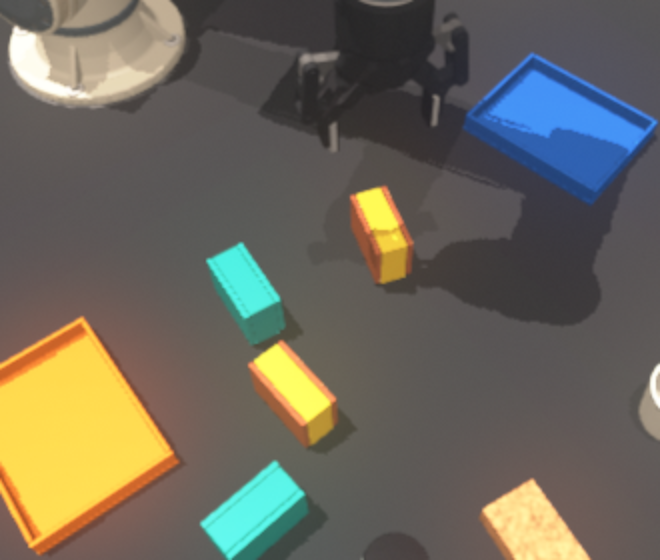

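The crop shows the open fingers at (332,135) and (435,110), straddling the near block at (382,235) from above. I'll lower and squeeze at 22 N.

```bash
python3 -m inch '[{"jaw":1,"tx":0.004,"ty":-0.001,"tz":0.025,"wx":0,"wy":0,"wz":0},{"jaw":1,"tx":0,"ty":0,"tz":0.025,"wx":0,"wy":0,"wz":0},{"jaw":1,"tx":0,"ty":0,"tz":0.025,"wx":0,"wy":0,"wz":0},{"jaw":1,"tx":0,"ty":0,"tz":0.025,"wx":0,"wy":0,"wz":0},{"jaw":1,"tx":0,"ty":0,"tz":0.018,"wx":0,"wy":0,"wz":0},{"jaw":1,"tx":0,"ty":0,"tz":0,"wx":0,"wy":0,"wz":0},{"jaw":-1,"tx":0,"ty":0,"tz":0,"wx":0,"wy":0,"wz":0},{"jaw":-1,"tx":0,"ty":0,"tz":0,"wx":0,"wy":0,"wz":0},{"jaw":-1,"tx":0,"ty":0,"tz":0,"wx":0,"wy":0,"wz":0},{"jaw":-1,"tx":0,"ty":0,"tz":0,"wx":0,"wy":0,"wz":0},{"jaw":-1,"tx":0,"ty":0,"tz":0,"wx":0,"wy":0,"wz":0},{"jaw":-1,"tx":0,"ty":0,"tz":0,"wx":0,"wy":0,"wz":0},{"jaw":-1,"tx":0,"ty":0,"tz":0,"wx":0,"wy":0,"wz":0},{"jaw":-1,"tx":0,"ty":0,"tz":0,"wx":0,"wy":0,"wz":0},{"jaw":-1,"tx":0,"ty":0,"tz":0,"wx":0,"wy":0,"wz":0},{"jaw":-1,"tx":0,"ty":0,"tz":0,"wx":0,"wy":0,"wz":0},{"jaw":-1,"tx":0,"ty":0,"tz":0,"wx":0,"wy":0,"wz":0},{"jaw":-1,"tx":0,"ty":0,"tz":0,"wx":0,"wy":0,"wz":0}]' 22; python3 go.py 0.486 0.070 0.158 -20
```

```text
time: 3.32
tcp_pos: [0.4884, 0.0708, 0.0421]
tool_rot: [0.985, -0.172, 0.001, -0.001]
contact_force: [-1.3, -0.3, 5.8]
width: 0.0371
grip_force: 21.5
t 3.32 tcp [0.4884 0.0708 0.0421] w 37.1 grip 21.5 F [-1.3 -0.3  5.8] q6 0.76
shift mm [  -1.7    1.3 -115.9] turn deg [-0.1 -0.1  0.1]
```

```bash
python3 -m inch '[{"jaw":-1,"tx":0,"ty":0,"tz":0,"wx":0,"wy":0,"wz":0},{"jaw":-1,"tx":0,"ty":0,"tz":0,"wx":0,"wy":0,"wz":0},{"jaw":-1,"tx":0,"ty":0,"tz":0,"wx":0,"wy":0,"wz":0},{"jaw":-1,"tx":0,"ty":0,"tz":0,"wx":0,"wy":0,"wz":0},{"jaw":-1,"tx":0,"ty":0,"tz":0,"wx":0,"wy":0,"wz":0},{"jaw":-1,"tx":0,"ty":0,"tz":0,"wx":0,"wy":0,"wz":0}]' 22; python3 go.py 0.457 -0.293 0.158 -2
```

```text
time: 3.82
tcp_pos: [0.4884, 0.0708, 0.0421]
tool_rot: [0.985, -0.172, 0.001, -0.001]
contact_force: [-1.2, 1.2, 6.0]
width: 0.0371
grip_force: 21.5
t 3.82 tcp [0.4884 0.0708 0.0421] w 37.1 grip 21.5 F [-1.2  1.2  6. ] q6 0.76
shift mm [  94.3  352.6 -116.3] turn deg [ -0.1  -0.2 -17.9]
```

It holds steady at 37 mm under 21.5 N, so this is the firm block. The task names the soft block first, so I'll release this one and fetch the soft one.

```bash
python3 -m inch '[{"jaw":1,"tx":0,"ty":0,"tz":0,"wx":0,"wy":0,"wz":0},{"jaw":1,"tx":0,"ty":0,"tz":0,"wx":0,"wy":0,"wz":0},{"jaw":1,"tx":0,"ty":0,"tz":0,"wx":0,"wy":0,"wz":0},{"jaw":1,"tx":0,"ty":0,"tz":0,"wx":0,"wy":0,"wz":0},{"jaw":1,"tx":0,"ty":0,"tz":-0.03,"wx":0,"wy":0,"wz":0},{"jaw":1,"tx":0,"ty":0,"tz":-0.03,"wx":0,"wy":0,"wz":0},{"jaw":1,"tx":0,"ty":0,"tz":-0.03,"wx":0,"wy":0,"wz":0},{"jaw":1,"tx":0,"ty":0,"tz":-0.03,"wx":0,"wy":0,"wz":0},{"jaw":1,"tx":0.024,"ty":0.0235,"tz":0,"wx":0,"wy":0,"wz":0},{"jaw":1,"tx":0.024,"ty":0.0235,"tz":0,"wx":0,"wy":0,"wz":0},{"jaw":1,"tx":0.024,"ty":0.0235,"tz":0,"wx":0,"wy":0,"wz":0},{"jaw":1,"tx":0.024,"ty":0.0235,"tz":0,"wx":0,"wy":0,"wz":0},{"jaw":1,"tx":0.024,"ty":0.0235,"tz":0,"wx":0,"wy":0,"wz":0},{"jaw":1,"tx":0.024,"ty":0.0235,"tz":0,"wx":0,"wy":0,"wz":0},{"jaw":1,"tx":0,"ty":0,"tz":0,"wx":0,"wy":0,"wz":-5.5},{"jaw":1,"tx":0,"ty":0,"tz":0,"wx":0,"wy":0,"wz":-5.5},{"jaw":1,"tx":0,"ty":0,"tz":0,"wx":0,"wy":0,"wz":-5.5},{"jaw":1,"tx":0,"ty":0,"tz":0,"wx":0,"wy":0,"wz":-5.5},{"jaw":1,"tx":0,"ty":0,"tz":0,"wx":0,"wy":0,"wz":0},{"jaw":1,"tx":0,"ty":0,"tz":0,"wx":0,"wy":0,"wz":0}]' 22; python3 go.py 0.575 -0.110 0.042 1.8
```

```text
time: 5.48
tcp_pos: [0.5746, -0.1112, 0.1601]
tool_rot: [1.0, 0.017, -0.0, -0.0]
contact_force: [0.1, -1.0, -0.1]
width: 0.0855
grip_force: 0.0
t 5.48 tcp [ 0.5746 -0.1112  0.1601] w 85.5 grip 0.0 F [ 0.1 -1.  -0.1] q6 1.53
shift mm [  0.5  -1.2 118.1] turn deg [-0.   0.   0.1]
```

```bash
python3 - <<'E'
from meas import *
f=cams.grab_frame("scene"); w=cloud(f); comps(f["image"],w,["blocktop"])
E
```

```text
blocktop [554  13] [539.4 979. ] [12.5 28.9] 84.5 60.9 91
blocktop [292 172] [487.2  68.8] [41.  81.8] 71.3 58.9 663
blocktop [246 252] [ 576.7 -111.3] [81.4 40.6] 1.6 58.9 945
```

```bash
python3 -m inch '[{"jaw":1,"tx":0,"ty":0,"tz":0.025,"wx":0,"wy":0,"wz":0},{"jaw":1,"tx":0,"ty":0,"tz":0.025,"wx":0,"wy":0,"wz":0},{"jaw":1,"tx":0,"ty":0,"tz":0.025,"wx":0,"wy":0,"wz":0},{"jaw":1,"tx":0,"ty":0,"tz":0.025,"wx":0,"wy":0,"wz":0},{"jaw":1,"tx":0,"ty":0,"tz":0.018,"wx":0,"wy":0,"wz":0},{"jaw":1,"tx":0,"ty":0,"tz":0,"wx":0,"wy":0,"wz":0},{"jaw":-1,"tx":0,"ty":0,"tz":0,"wx":0,"wy":0,"wz":0},{"jaw":-1,"tx":0,"ty":0,"tz":0,"wx":0,"wy":0,"wz":0},{"jaw":-1,"tx":0,"ty":0,"tz":0,"wx":0,"wy":0,"wz":0},{"jaw":-1,"tx":0,"ty":0,"tz":0,"wx":0,"wy":0,"wz":0},{"jaw":-1,"tx":0,"ty":0,"tz":0,"wx":0,"wy":0,"wz":0},{"jaw":-1,"tx":0,"ty":0,"tz":0,"wx":0,"wy":0,"wz":0},{"jaw":-1,"tx":0,"ty":0,"tz":0,"wx":0,"wy":0,"wz":0},{"jaw":-1,"tx":0,"ty":0,"tz":0,"wx":0,"wy":0,"wz":0},{"jaw":-1,"tx":0,"ty":0,"tz":0,"wx":0,"wy":0,"wz":0},{"jaw":-1,"tx":0,"ty":0,"tz":0,"wx":0,"wy":0,"wz":0},{"jaw":-1,"tx":0,"ty":0,"tz":0,"wx":0,"wy":0,"wz":0},{"jaw":-1,"tx":0,"ty":0,"tz":0,"wx":0,"wy":0,"wz":0}]' 24; python3 go.py 0.487 0.356 0.160 10
```

```text
time: 7.03
tcp_pos: [0.5758, -0.1112, 0.0441]
tool_rot: [1.0, 0.018, 0.001, 0.0]
contact_force: [-1.1, 1.0, 5.3]
width: 0.0257
grip_force: 24.3
t 7.03 tcp [ 0.5758 -0.1112  0.0441] w 25.7 grip 24.3 F [-1.1  1.   5.3] q6 1.53
shift mm [ -71.1 -470.1 -116.3] turn deg [ 0.  -0.2 -7.9]
```

The width is 25.7 mm, so this is the soft block. Next I lift it and carry it to the blue tray.

```bash
python3 -m inch '[{"jaw":-1,"tx":0,"ty":0,"tz":-0.02,"wx":0,"wy":0,"wz":0},{"jaw":-1,"tx":0,"ty":0,"tz":-0.025,"wx":0,"wy":0,"wz":0},{"jaw":-1,"tx":0,"ty":0,"tz":-0.025,"wx":0,"wy":0,"wz":0},{"jaw":-1,"tx":0,"ty":0,"tz":-0.025,"wx":0,"wy":0,"wz":0},{"jaw":-1,"tx":0,"ty":0,"tz":-0.025,"wx":0,"wy":0,"wz":0},{"jaw":-1,"tx":0,"ty":0,"tz":0,"wx":0,"wy":0,"wz":0}]' 24; python3 go.py 0.487 0.356 0.160 10
```

```text
time: 7.53
tcp_pos: [0.5775, -0.1119, 0.1686]
tool_rot: [1.0, 0.019, 0.005, 0.001]
contact_force: [0.7, -0.6, -0.2]
width: 0.026
grip_force: 23.8
t 7.53 tcp [ 0.5775 -0.1119  0.1686] w 26.0 grip 23.8 F [ 0.7 -0.6 -0.2] q6 1.53
shift mm [ -73.2 -470.9    6.9] turn deg [ 0.1 -0.6 -7.9]
```

```bash
python3 -m inch '[{"jaw":-1,"tx":-0.0025,"ty":-0.018,"tz":0,"wx":0,"wy":0,"wz":0},{"jaw":-1,"tx":-0.005,"ty":-0.032,"tz":0,"wx":0,"wy":0,"wz":0},{"jaw":-1,"tx":-0.005,"ty":-0.032,"tz":0,"wx":0,"wy":0,"wz":0},{"jaw":-1,"tx":-0.005,"ty":-0.032,"tz":0,"wx":0,"wy":0,"wz":0},{"jaw":-1,"tx":-0.005,"ty":-0.032,"tz":0,"wx":0,"wy":0,"wz":0},{"jaw":-1,"tx":-0.005,"ty":-0.032,"tz":0,"wx":0,"wy":0,"wz":0},{"jaw":-1,"tx":-0.005,"ty":-0.032,"tz":0,"wx":0,"wy":0,"wz":0},{"jaw":-1,"tx":-0.005,"ty":-0.032,"tz":0,"wx":0,"wy":0,"wz":0},{"jaw":-1,"tx":-0.005,"ty":-0.032,"tz":0,"wx":0,"wy":0,"wz":0},{"jaw":-1,"tx":-0.005,"ty":-0.032,"tz":0,"wx":0,"wy":0,"wz":0},{"jaw":-1,"tx":-0.005,"ty":-0.032,"tz":0,"wx":0,"wy":0,"wz":0},{"jaw":-1,"tx":-0.005,"ty":-0.032,"tz":0,"wx":0,"wy":0,"wz":0},{"jaw":-1,"tx":-0.005,"ty":-0.032,"tz":0,"wx":0,"wy":0,"wz":0},{"jaw":-1,"tx":-0.005,"ty":-0.032,"tz":0,"wx":0,"wy":0,"wz":0},{"jaw":-1,"tx":-0.005,"ty":-0.032,"tz":0,"wx":0,"wy":0,"wz":0},{"jaw":-1,"tx":0,"ty":-0.004,"tz":0,"wx":0,"wy":0,"wz":-4},{"jaw":-1,"tx":0,"ty":0,"tz":0,"wx":0,"wy":0,"wz":-4},{"jaw":-1,"tx":0,"ty":0,"tz":0,"wx":0,"wy":0,"wz":0},{"jaw":-1,"tx":0,"ty":0,"tz":0,"wx":0,"wy":0,"wz":0}]' 24; python3 go.py 0.487 0.356 0.050 10; python3 - <<'E'
from meas import *
f=cams.grab_frame("scene"); w=cloud(f); comps(f["image"],w,["blocktop","blue"])
cv2.imwrite("pics/s3.png",cv2.resize(f["image"][0:240,220:500,::-1],None,fx=2,fy=2))
E
```

```text
time: 9.12
tcp_pos: [0.4848, 0.3557, 0.162]
tool_rot: [0.996, 0.087, -0.0, 0.0]
contact_force: [-0.0, 0.2, -0.9]
width: 0.0261
grip_force: 23.9
t 9.12 tcp [0.4848 0.3557 0.162 ] w 26.1 grip 23.9 F [-0.   0.2 -0.9] q6 0.85
shift mm [2.30e+00 1.00e-01 1.12e+02] turn deg [ 0.  0. -0.]
blocktop [554  14] [541.2 978.6] [30.6  9.7] 4.5 60.6 95
blocktop [291 172] [487.5  69. ] [40.3 80.8] 70.5 58.9 668
blue [380 124] [478.1 359.7] [195.  171.8] 10.5 5.0 3923
```

View pics/s3.png

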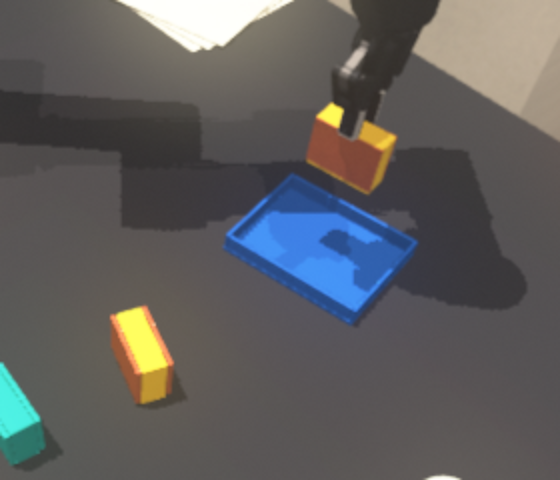

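The crop shows the soft block hanging level in the jaws at (350,150), over the blue tray at (320,245). Lower it until it just touches.

```bash
python3 -m inch '[{"jaw":-1,"tx":0.002,"ty":0,"tz":0.02,"wx":0,"wy":0,"wz":0},{"jaw":-1,"tx":0,"ty":0,"tz":0.025,"wx":0,"wy":0,"wz":0},{"jaw":-1,"tx":0,"ty":0,"tz":0.025,"wx":0,"wy":0,"wz":0},{"jaw":-1,"tx":0,"ty":0,"tz":0.02,"wx":0,"wy":0,"wz":0},{"jaw":-1,"tx":0,"ty":0,"tz":0.01,"wx":0,"wy":0,"wz":0},{"jaw":-1,"tx":0,"ty":0,"tz":0.005,"wx":0,"wy":0,"wz":0},{"jaw":-1,"tx":0,"ty":0,"tz":0.003,"wx":0,"wy":0,"wz":0},{"jaw":-1,"tx":0,"ty":0,"tz":0,"wx":0,"wy":0,"wz":0},{"jaw":-1,"tx":0,"ty":0,"tz":0,"wx":0,"wy":0,"wz":0}]' 24; python3 go.py 0.487 0.356 0.049 10
```

```text
time: 9.92
tcp_pos: [0.4877, 0.3567, 0.0556]
tool_rot: [0.996, 0.088, 0.001, -0.001]
contact_force: [-0.6, -0.3, -0.6]
width: 0.0258
grip_force: 23.9
t 9.92 tcp [0.4877 0.3567 0.0556] w 25.8 grip 23.9 F [-0.6 -0.3 -0.6] q6 0.86
shift mm [-0.8  0.6  6.6] turn deg [-0.1 -0.1  0.1]
```

```bash
python3 -m inch '[{"jaw":-1,"tx":0,"ty":0,"tz":0.002,"wx":0,"wy":0,"wz":0},{"jaw":-1,"tx":0,"ty":0,"tz":0.002,"wx":0,"wy":0,"wz":0},{"jaw":-1,"tx":0,"ty":0,"tz":0.002,"wx":0,"wy":0,"wz":0},{"jaw":-1,"tx":0,"ty":0,"tz":0.001,"wx":0,"wy":0,"wz":0},{"jaw":-1,"tx":0,"ty":0,"tz":0,"wx":0,"wy":0,"wz":0},{"jaw":-1,"tx":0,"ty":0,"tz":0,"wx":0,"wy":0,"wz":0}]' 24; python3 go.py 0.487 0.356 0.049 10
```

```text
time: 10.42
tcp_pos: [0.4874, 0.3568, 0.049]
tool_rot: [0.996, 0.088, 0.001, -0.001]
contact_force: [-2.0, -0.3, 7.3]
width: 0.0261
grip_force: 24.5
t 10.42 tcp [0.4874 0.3568 0.049 ] w 26.1 grip 24.5 F [-2.  -0.3  7.3] q6 0.86
shift mm [-0.5  0.8 -0. ] turn deg [-0.1 -0.1  0.1]
```

```bash
python3 -m inch '[{"jaw":1,"tx":0,"ty":0,"tz":0,"wx":0,"wy":0,"wz":0},{"jaw":1,"tx":0,"ty":0,"tz":0,"wx":0,"wy":0,"wz":0},{"jaw":1,"tx":0,"ty":0,"tz":0,"wx":0,"wy":0,"wz":0},{"jaw":1,"tx":0,"ty":0,"tz":0,"wx":0,"wy":0,"wz":0},{"jaw":1,"tx":0,"ty":0,"tz":0,"wx":0,"wy":0,"wz":0},{"jaw":1,"tx":0,"ty":0,"tz":-0.02,"wx":0,"wy":0,"wz":0},{"jaw":1,"tx":0,"ty":0,"tz":-0.03,"wx":0,"wy":0,"wz":0},{"jaw":1,"tx":0,"ty":0,"tz":-0.03,"wx":0,"wy":0,"wz":0},{"jaw":1,"tx":0,"ty":0,"tz":-0.03,"wx":0,"wy":0,"wz":0}]' 24; python3 go.py 0.487 0.070 0.160 -20
```

```text
time: 11.17
tcp_pos: [0.4868, 0.3559, 0.1584]
tool_rot: [0.996, 0.088, -0.0, 0.0]
contact_force: [-1.6, 1.3, 0.3]
width: 0.0855
grip_force: 0.0
t 11.17 tcp [0.4868 0.3559 0.1584] w 85.5 grip 0.0 F [-1.6  1.3  0.3] q6 0.86
shift mm [-50.  281.5  -1.4] turn deg [ 0.   0.  30.1]
```

```bash
python3 -m inch '[{"jaw":1,"tx":-0.0062,"ty":0.0354,"tz":0,"wx":0,"wy":0,"wz":0},{"jaw":1,"tx":-0.0062,"ty":0.0354,"tz":0,"wx":0,"wy":0,"wz":0},{"jaw":1,"tx":-0.0062,"ty":0.0354,"tz":0,"wx":0,"wy":0,"wz":0},{"jaw":1,"tx":-0.0062,"ty":0.0354,"tz":0,"wx":0,"wy":0,"wz":0},{"jaw":1,"tx":-0.0062,"ty":0.0354,"tz":0,"wx":0,"wy":0,"wz":0},{"jaw":1,"tx":-0.0062,"ty":0.0354,"tz":0,"wx":0,"wy":0,"wz":0},{"jaw":1,"tx":-0.0062,"ty":0.0354,"tz":0,"wx":0,"wy":0,"wz":0},{"jaw":1,"tx":-0.0062,"ty":0.0354,"tz":0,"wx":0,"wy":0,"wz":0},{"jaw":1,"tx":0,"ty":0,"tz":0,"wx":0,"wy":0,"wz":6},{"jaw":1,"tx":0,"ty":0,"tz":0,"wx":0,"wy":0,"wz":6},{"jaw":1,"tx":0,"ty":0,"tz":0,"wx":0,"wy":0,"wz":6},{"jaw":1,"tx":0,"ty":0,"tz":0,"wx":0,"wy":0,"wz":6},{"jaw":1,"tx":0,"ty":0,"tz":0,"wx":0,"wy":0,"wz":6},{"jaw":1,"tx":0,"ty":0,"tz":0,"wx":0,"wy":0,"wz":0},{"jaw":1,"tx":0,"ty":0,"tz":0,"wx":0,"wy":0,"wz":0}]' 24; python3 go.py 0.487 0.070 0.042 -20; python3 - <<'E'
from meas import *
for n in("top","scene"):
    f=cams.grab_frame(n); w=cloud(f); print(n); comps(f["image"],w,["blocktop","blue"])
E
```

```text
time: 12.42
tcp_pos: [0.4878, 0.0687, 0.1573]
tool_rot: [0.985, -0.171, 0.0, -0.0]
contact_force: [-0.2, 0.8, 0.2]
width: 0.0851
grip_force: 0.0
t 12.42 tcp [0.4878 0.0687 0.1573] w 85.1 grip 0.0 F [-0.2  0.8  0.2] q6 0.77
shift mm [ -1.2  -1.  115.3] turn deg [-0.  -0.   0.3]
top
blocktop [128 228] [504.9 360.4] [40.7 39.2] 9.5 63.9 228
blue [136 218] [530.1 362.6] [ 99.3 152.5] 10.2 4.9 1528
blue [537 383] [ 130.4 -593.6] [31.4 23.4] 51.2 8.1 113
scene
blocktop [555  14] [540.7 979.5] [30.6 10.3] 11.6 60.9 93
blocktop [386 108] [488.2 355.4] [79.1 43.6] 10.9 63.5 594
blocktop [291 172] [487.8  69.3] [40.8 80.6] 70.4 59.0 665
blue [380 124] [478.8 359.5] [194.  171.9] 10.4 5.3 2773
```

The soft block now stands in the middle of the blue tray, with its top at about 64 mm. Next I grip the firm block and lift it.

```bash
python3 -m inch '[{"jaw":1,"tx":0,"ty":0,"tz":0.025,"wx":0,"wy":0,"wz":0},{"jaw":1,"tx":0,"ty":0,"tz":0.025,"wx":0,"wy":0,"wz":0},{"jaw":1,"tx":0,"ty":0,"tz":0.025,"wx":0,"wy":0,"wz":0},{"jaw":1,"tx":0,"ty":0,"tz":0.025,"wx":0,"wy":0,"wz":0},{"jaw":1,"tx":0,"ty":0,"tz":0.015,"wx":0,"wy":0,"wz":0},{"jaw":1,"tx":0,"ty":0,"tz":0,"wx":0,"wy":0,"wz":0},{"jaw":-1,"tx":0,"ty":0,"tz":0,"wx":0,"wy":0,"wz":0},{"jaw":-1,"tx":0,"ty":0,"tz":0,"wx":0,"wy":0,"wz":0},{"jaw":-1,"tx":0,"ty":0,"tz":0,"wx":0,"wy":0,"wz":0},{"jaw":-1,"tx":0,"ty":0,"tz":0,"wx":0,"wy":0,"wz":0},{"jaw":-1,"tx":0,"ty":0,"tz":0,"wx":0,"wy":0,"wz":0},{"jaw":-1,"tx":0,"ty":0,"tz":0,"wx":0,"wy":0,"wz":0},{"jaw":-1,"tx":0,"ty":0,"tz":0,"wx":0,"wy":0,"wz":0},{"jaw":-1,"tx":0,"ty":0,"tz":0,"wx":0,"wy":0,"wz":0},{"jaw":-1,"tx":0,"ty":0,"tz":0,"wx":0,"wy":0,"wz":0},{"jaw":-1,"tx":0,"ty":0,"tz":0,"wx":0,"wy":0,"wz":0}]' 24; python3 go.py 0.457 -0.293 0.160 -2; python3 -m inch '[{"jaw":-1,"tx":0,"ty":0,"tz":-0.02,"wx":0,"wy":0,"wz":0},{"jaw":-1,"tx":0,"ty":0,"tz":-0.025,"wx":0,"wy":0,"wz":0},{"jaw":-1,"tx":0,"ty":0,"tz":-0.025,"wx":0,"wy":0,"wz":0},{"jaw":-1,"tx":0,"ty":0,"tz":-0.025,"wx":0,"wy":0,"wz":0},{"jaw":-1,"tx":0,"ty":0,"tz":-0.025,"wx":0,"wy":0,"wz":0},{"jaw":-1,"tx":0,"ty":0,"tz":0,"wx":0,"wy":0,"wz":0}]' 24; python3 go.py 0.457 -0.293 0.160 -2; python3 - <<'E'
from meas import *
f=cams.grab_frame("scene"); w=cloud(f); comps(f["image"],w,["blocktop","orange"])
E
```

```text
time: 13.85
tcp_pos: [0.4889, 0.0691, 0.0438]
tool_rot: [0.985, -0.172, 0.001, -0.001]
contact_force: [-0.8, 1.3, 6.3]
width: 0.0368
grip_force: 23.6
t 13.85 tcp [0.4889 0.0691 0.0438] w 36.8 grip 23.6 F [-0.8  1.3  6.3] q6 0.77
shift mm [  93.3  351.2 -116.7] turn deg [ -0.1  -0.2 -17.9]
time: 14.35
tcp_pos: [0.4907, 0.0692, 0.1678]
tool_rot: [0.985, -0.172, 0.004, -0.002]
contact_force: [0.8, -0.2, -0.7]
width: 0.0366
grip_force: 24.2
t 14.35 tcp [0.4907 0.0692 0.1678] w 36.6 grip 24.2 F [ 0.8 -0.2 -0.7] q6 0.77
shift mm [ 91.2 352.2   6.7] turn deg [ -0.2  -0.5 -17.9]
blocktop [554  14] [541.  977.6] [31.2 10.1] 2.8 60.8 91
blocktop [387 107] [488.1 355.6] [79.4 43.2] 10.4 63.6 591
orange [32 42] [-549.8 -172.1] [ 18.4 278.6] 1.0 -104.8 1862
orange [132 278] [ 448.7 -297.3] [146.6 203.2] 87.8 4.8 7188
```

```bash
python3 -m inch '[{"jaw":-1,"tx":0.004,"ty":0.016,"tz":0,"wx":0,"wy":0,"wz":0},{"jaw":-1,"tx":0.008,"ty":0.03,"tz":0,"wx":0,"wy":0,"wz":0},{"jaw":-1,"tx":0.008,"ty":0.03,"tz":0,"wx":0,"wy":0,"wz":0},{"jaw":-1,"tx":0.008,"ty":0.03,"tz":0,"wx":0,"wy":0,"wz":0},{"jaw":-1,"tx":0.008,"ty":0.03,"tz":0,"wx":0,"wy":0,"wz":0},{"jaw":-1,"tx":0.008,"ty":0.03,"tz":0,"wx":0,"wy":0,"wz":0},{"jaw":-1,"tx":0.008,"ty":0.03,"tz":0,"wx":0,"wy":0,"wz":0},{"jaw":-1,"tx":0.008,"ty":0.03,"tz":0,"wx":0,"wy":0,"wz":0},{"jaw":-1,"tx":0.008,"ty":0.03,"tz":0,"wx":0,"wy":0,"wz":0},{"jaw":-1,"tx":0.008,"ty":0.03,"tz":0,"wx":0,"wy":0,"wz":0},{"jaw":-1,"tx":0.008,"ty":0.03,"tz":0,"wx":0,"wy":0,"wz":0},{"jaw":-1,"tx":0.008,"ty":0.03,"tz":0,"wx":0,"wy":0,"wz":0},{"jaw":-1,"tx":0,"ty":0.006,"tz":0,"wx":0,"wy":0,"wz":-6},{"jaw":-1,"tx":0,"ty":0,"tz":0,"wx":0,"wy":0,"wz":-6},{"jaw":-1,"tx":0,"ty":0,"tz":0,"wx":0,"wy":0,"wz":-6},{"jaw":-1,"tx":0,"ty":0,"tz":0,"wx":0,"wy":0,"wz":0},{"jaw":-1,"tx":0,"ty":0,"tz":0,"wx":0,"wy":0,"wz":0}]' 24; python3 go.py 0.456 -0.293 0.0545 -2; python3 - <<'E'
from meas import *
f=cams.grab_frame("scene"); w=cloud(f); comps(f["image"],w,["blocktop","orange"])
cv2.imwrite("pics/s4.png",cv2.resize(f["image"][140:400,20:340,::-1],None,fx=2,fy=2))
E
```

```text
time: 15.82
tcp_pos: [0.454, -0.2933, 0.1613]
tool_rot: [1.0, -0.018, -0.001, -0.0]
contact_force: [1.4, 0.7, -1.2]
width: 0.0364
grip_force: 24.3
t 15.82 tcp [ 0.454  -0.2933  0.1613] w 36.4 grip 24.3 F [ 1.4  0.7 -1.2] q6 1.82
shift mm [  2.2  -0.3 106.8] turn deg [-0.   0.1 -0.1]
blocktop [554  14] [541.5 977.1] [10.7 34.1] 83.1 60.3 94
blocktop [387 108] [488.7 354.8] [78.9 42.3] 9.6 63.6 597
orange [132 278] [ 448.6 -297.4] [146.4 202. ] 87.8 4.8 5171
```

View pics/s4.png

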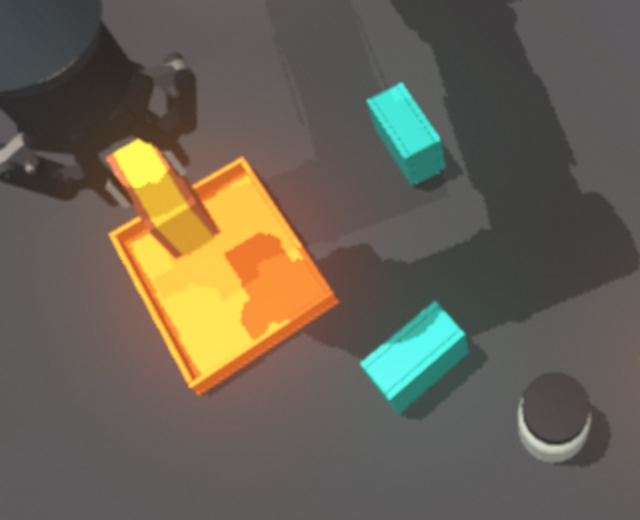

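The crop shows the firm block held at (160,190) above the orange tray, and both turquoise pieces untouched at (405,135) and (415,355). Lower to contact.

```bash
python3 -m inch '[{"jaw":-1,"tx":0.002,"ty":0,"tz":0.02,"wx":0,"wy":0,"wz":0},{"jaw":-1,"tx":0,"ty":0,"tz":0.025,"wx":0,"wy":0,"wz":0},{"jaw":-1,"tx":0,"ty":0,"tz":0.025,"wx":0,"wy":0,"wz":0},{"jaw":-1,"tx":0,"ty":0,"tz":0.02,"wx":0,"wy":0,"wz":0},{"jaw":-1,"tx":0,"ty":0,"tz":0.01,"wx":0,"wy":0,"wz":0},{"jaw":-1,"tx":0,"ty":0,"tz":0.005,"wx":0,"wy":0,"wz":0},{"jaw":-1,"tx":0,"ty":0,"tz":0.003,"wx":0,"wy":0,"wz":0},{"jaw":-1,"tx":0,"ty":0,"tz":0.002,"wx":0,"wy":0,"wz":0},{"jaw":-1,"tx":0,"ty":0,"tz":0.001,"wx":0,"wy":0,"wz":0},{"jaw":-1,"tx":0,"ty":0,"tz":0.001,"wx":0,"wy":0,"wz":0},{"jaw":-1,"tx":0,"ty":0,"tz":0.001,"wx":0,"wy":0,"wz":0},{"jaw":-1,"tx":0,"ty":0,"tz":0,"wx":0,"wy":0,"wz":0},{"jaw":-1,"tx":0,"ty":0,"tz":0,"wx":0,"wy":0,"wz":0}]' 24; python3 go.py 0.456 -0.293 0.049 -2
```

```text
time: 16.95
tcp_pos: [0.4567, -0.2937, 0.0496]
tool_rot: [1.0, -0.017, 0.0, 0.0]
contact_force: [-0.0, -0.2, -0.6]
width: 0.0367
grip_force: 24.3
t 16.95 tcp [ 0.4567 -0.2937  0.0496] w 36.7 grip 24.3 F [-0.  -0.2 -0.6] q6 1.82
shift mm [-0.7 -0.7  0.6] turn deg [ 0.  -0.   0.1]
```

```bash
python3 -m inch '[{"jaw":-1,"tx":0,"ty":0,"tz":0.001,"wx":0,"wy":0,"wz":0},{"jaw":-1,"tx":0,"ty":0,"tz":0.0005,"wx":0,"wy":0,"wz":0},{"jaw":-1,"tx":0,"ty":0,"tz":0,"wx":0,"wy":0,"wz":0},{"jaw":-1,"tx":0,"ty":0,"tz":0,"wx":0,"wy":0,"wz":0}]' 24
```

```text
time: 17.28
tcp_pos: [0.457, -0.2939, 0.0489]
tool_rot: [1.0, -0.016, 0.001, 0.0]
contact_force: [-1.1, 1.3, 6.0]
width: 0.0365
grip_force: 25.2
```

Contact at 6 N. Now I release, rise and back off, then check.

```bash
python3 -m inch '[{"jaw":1,"tx":0,"ty":0,"tz":0,"wx":0,"wy":0,"wz":0},{"jaw":1,"tx":0,"ty":0,"tz":0,"wx":0,"wy":0,"wz":0},{"jaw":1,"tx":0,"ty":0,"tz":0,"wx":0,"wy":0,"wz":0},{"jaw":1,"tx":0,"ty":0,"tz":0,"wx":0,"wy":0,"wz":0},{"jaw":1,"tx":0,"ty":0,"tz":0,"wx":0,"wy":0,"wz":0},{"jaw":1,"tx":0,"ty":0,"tz":-0.02,"wx":0,"wy":0,"wz":0},{"jaw":1,"tx":0,"ty":0,"tz":-0.03,"wx":0,"wy":0,"wz":0},{"jaw":1,"tx":0,"ty":0,"tz":-0.03,"wx":0,"wy":0,"wz":0},{"jaw":1,"tx":0,"ty":0,"tz":-0.03,"wx":0,"wy":0,"wz":0},{"jaw":1,"tx":0,"ty":-0.03,"tz":-0.02,"wx":0,"wy":0,"wz":0},{"jaw":1,"tx":0,"ty":-0.04,"tz":0,"wx":0,"wy":0,"wz":0},{"jaw":1,"tx":0,"ty":-0.04,"tz":0,"wx":0,"wy":0,"wz":0},{"jaw":1,"tx":0,"ty":-0.04,"tz":0,"wx":0,"wy":0,"wz":0},{"jaw":1,"tx":0,"ty":-0.04,"tz":0,"wx":0,"wy":0,"wz":0},{"jaw":1,"tx":0,"ty":-0.03,"tz":0,"wx":0,"wy":0,"wz":0},{"jaw":1,"tx":0,"ty":0,"tz":0,"wx":0,"wy":0,"wz":0},{"jaw":1,"tx":0,"ty":0,"tz":0,"wx":0,"wy":0,"wz":0}]' 24; python3 - <<'E'
from meas import *
for n in("top","scene"):
    f=cams.grab_frame(n); w=cloud(f); print(n); comps(f["image"],w,["blocktop","turq","orange","blue"])
    if n=="scene": cv2.imwrite("pics/s5.png",f["image"][...,::-1])
E
```

```text
time: 18.7
tcp_pos: [0.4639, -0.0724, 0.1779]
tool_rot: [1.0, -0.015, 0.0, -0.0]
contact_force: [0.2, -0.0, -0.3]
width: 0.0855
grip_force: 0.0
top
blocktop [130 235] [485.8 357.3] [79.3 39.7] 10.4 63.8 575
blocktop [411 247] [ 453.7 -293. ] [40.7 79.9] 88.5 63.6 630
turq [370 164] [ 647.7 -203.4] [41.  80.3] 3.5 58.5 606
orange [407 245] [ 457.5 -297.4] [148.6 185.9] 87.8 4.6 3022
blue [137 235] [488.1 354.8] [185.3 152.8] 10.4 4.7 2856
blue [537 383] [ 130.8 -592.8] [30.8 23.6] 49.6 8.5 112
scene
blocktop [555  14] [541.  977.4] [30.9 10. ] 1.9 60.7 87
blocktop [386 107] [488.5 355.4] [79.3 44. ] 10.5 63.6 588
blocktop [123 264] [ 455.8 -294.7] [40.1 81.8] 88.3 64.0 1036
turq [222 202] [458.9 -83. ] [40.2 80.7] 83.5 58.9 762
turq [227 316] [ 648.7 -205.4] [40.9 79.8] 3.5 58.8 1210
orange [33 40] [-548.6 -164.6] [ 17.2 286.1] 0.1 -98.7 1680
orange [132 278] [ 448.8 -297.7] [146.9 201.9] 87.8 5.3 4814
blue [380 124] [478.4 358.2] [195.7 170.5] 10.5 5.3 2756
```

View pics/s5.png

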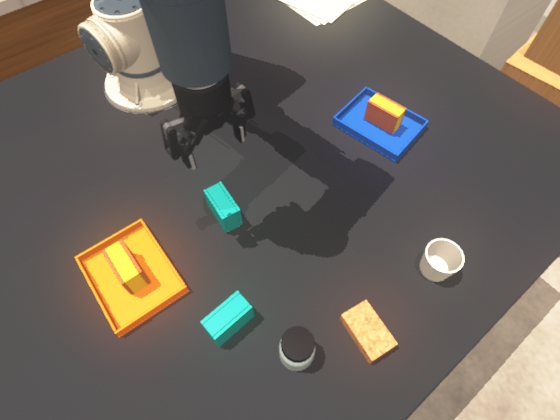

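The picture shows the soft block standing in the blue tray at (386,112) and the firm one in the orange tray at (125,267). Both are near the middle, and the gripper is clear at (205,130).

```bash
python3 -c "
from workcell import arm
print(arm.close_job())"
```

```text
the job is handed in; nothing more can be done
None
```

The soft block (26 mm when squeezed) stands upright in the middle of the blue tray and the firm one (37 mm) in the middle of the orange tray; both are released and the job was handed in at about 19 s.

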